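# Set up a lamp dose check on the curing bench

## Robot

A 6-joint arm with a two-finger parallel gripper is mounted at the origin on the work surface. World frame = base frame: x ahead of the robot, y to its left, z up, the work surface at z = 0. Lengths are in m, angles in rad, forces in N, time in s.
With the tool pointing down it reaches from about 0.35 to 0.85 m from the base axis. Payload 8.1 kg.
Tool frame: the origin (TCP) lies at the very end of the fingers, on their centre line; the grasp point (between the pads) lies 19 mm behind it (pinch_z is the distance from the TCP to the grasp point, in m); z points along the fingers, y is the direction in which the jaws open and shut (so a half turn about z gives the same grasp; the last joint's range is limited). The gripper opens to 93 mm and grips with 3 to 60 N. Pads are 15 mm wide; open, the fingers measure 128 mm over their backs; the gripper's body (75 mm by 188 mm) begins 65 mm behind the grasp point.
Start: joints at [-1.392, 0.13, 1.488, -0, 1.523, -0.085], TCP at [0.156, -0.579, 0.219] pointing down, gripper open.
Joint ranges: [-2.96, 2.96], [-0.89, 2.26], [0.02, 2.5], [-1.34, 4.48], [0, 2.73], [-2.66, 2.66]. Speed limits (rad/s): [2.39, 2.39, 2.79, 3.14, 3.14, 3.14].

## Interface

Orientations are given as a rotation vector (axis times angle).
In Python, from plant import * gives the robot as it stands.
- The arm moves only by the tool move_arm, never from a script. Its argument "series" is a list of rows, each a list of 7 numbers: the shift along the tool's x, y, z each as a share of 10 cm, from -1 to 1, then the turn, a rotation vector about the tool's x, y, z each as a share of 180 degrees, from -1 to 1, then the opening, from -1 (shut) to 1 (fully open). In form: [[dx, dy, dz, rx, ry, rz, jaw], ...]. A call has 1 to 8 rows; each row is the pose to reach, as a shift and turn from the pose commanded when the call began, along the tool's axes at that moment, turning the shorter way round; what a row does not reach only later rows make up. A row lasts 1/10 s, in which the tool goes at most 50 mm and 8.59 degrees, less where a joint would pass 70% of its speed; a pose out of reach is approached as far as the arm can. A call with a number of a shift or a turn outside -1 to 1 is refused whole. A call with a gripper value outside its range is refused whole. The fingers move at their own pace and stop on an object; "squeeze" is the grip in N (left out, the last holds). Time passes only in rows, so rows that repeat a pose let the fingers close. It gives the time, the measured TCP pose, the force and the opening at its end, in the units of the state.
- read_state(): the state, without advancing time (a new reading comes with each control period).
- read_camera(name): name is "scene" or "top"; returns a dict with "frame" (400x640x3 uint8, red, green, blue), "K" (3x3 intrinsics, pixels), "rvec" (rotation vector, rad) and "tvec" (3), from world to camera coordinates, as OpenCV has them. Camera axes: x right, y down, z forward; pixel columns grow to the right and rows downward; lengths in m; the calibration is good to about 2 mm. A picture is of the moment at which its call begins. There is no depth.
- close_job(): hands the job in, once; it reports no verdict.
The state is a dict: "t": time; "q": joint angles; "dq": joint speeds; "joint_torque": joint torques, N m; "tool_pos": TCP position; "orientation": TCP orientation; "force": force on the tool from outside, world axes, zero at the start; "wrist_torque": the same for the moment, N m; "opening": finger opening in m.
Only numpy, scipy, OpenCV 4.12 (cv2) and the standard library are available. Lean on these libraries where they do the work, as an engineer would, in place of code of your own. Each camera call takes 0.05 s, during which the arm holds its last target.

## Task

Take the rectangular exposure gauge from the slanted rack and hang it by its window on the hook of the check rig, with the graduated face pointing outward, towards the lamps. Let go of it, then slide the lamp carriage up to its stop on the gauge's side, and last throw the toggle on the switch box fully over to the other side. Leave the round dial plate, the glass dish and the bottle where they are.

Things in the scene. Friction and masses are not known exactly. Their poses are not given: they have to be found in the camera images.
- rack: white rack fixed to the bench, 250 mm wide (y). Two plates stand side by side in its trough, 60 mm either side of the middle, tops leaning 30 degrees from vertical towards its -x (robot's side). Origin at bench height under the trough; plates' lower edges 20 mm above the bench. Its sloping back reaches 95 mm up their undersides; their tongues stand clear.
- gauge_centre (a point): exposure gauge: flat aluminium plate 8 mm thick, 165 mm long, 0.1-0.2 kg: body 70 wide x 120 long, then a tongue 30 wide x 45 long. This point: mid-width, mid-thickness, 82.5 mm from the lower edge. Axes: z along the plate to the tongue, y across, x out of the graduated face (black lines and grey steps; other face bare). Starts in either bay of the rack, graduated face up.
- gauge_tongue (a point): middle of the gauge's tongue, where to grip it across its 8 mm thickness, 145 mm from the lower edge (tongue from 120 to 165 mm); same axes as the gauge
- gauge_eye (a point): middle of the top edge of the gauge's window, a square hole 34 x 34 mm from 74 to 108 mm above the lower edge; this edge rests on the hook; same axes as the gauge
- gauge_front (a point): a point in the air 60 mm straight out from the gauge's centre on its graduated side; same axes as the gauge
- dial_centre (a point): round dial plate, 8 mm thick, a disc of 80 mm on a foot 50 mm wide, with a tongue 30 mm wide, 165 mm long overall, in the other bay of the rack; not needed. Point half-way up; axes as for the gauge
- rig: white check rig fixed to the bench: base 120 x 300 x 12 mm with a steel hook and two rails for the lamp carriage. Origin at bench height under the hook's seat. Its +y axis points outward from the hook, to the lamps; z up.
- hook_seat (a point): where the gauge hangs: top of the hook's level rod, 150 mm above the bench, rod 8 mm thick, along the rig's y. Its upright post is centred 50 mm behind this point and no higher than the rod; its upturned tip is centred 24 mm in front, 8 mm thick, rising 10 mm above the rod's top. Axes as the rig's.
- lamps_handle (a point): grip point of the lamp carriage's handle: upright plate 44 mm wide (rig x), 10 mm thick (rig y), top 145 mm above the bench, this point 20 mm below its top. Towards the hook, 50 mm away, stands a row of four white lamp tubes 17 mm thick, tops 130 mm above the bench. Axes as the rig's.
- lamps (a joint): travel of the lamp carriage (m): 0 = fully back from the hook, 0.080 = against the stop nearest the hook (moves along the rig's -y). It has about 2 N of friction and stays where left. The handle moves with it.
- switchbox: white and blue switch box fixed to the bench, 100 x 90 x 36 mm, the toggle lever on its top. Origin at bench height under its middle.
- switch (a joint): angle of the toggle (rad): 0 = leaning to the box's -x side, 1.0 = thrown fully over to its +x side. Stays where left.
- dish: glass dish 116 mm across, 18 mm high, with a platform of brass-coloured printed cones, to 62 mm high; leave alone. Origin at its underside
- bottle: closed white bottle, 64 mm across, 160 mm tall; leave alone. Origin at its underside
- switch_tip (a point): middle of the 26 mm ball at the end of the 10 mm thick toggle lever, which swings about a level axis along the box's y, 58 mm above the bench and over the box's origin; the ball's middle is 70 mm from that axis (about 119 mm above the bench, 34 mm to the box's -x side, when the toggle reads 0). Under 5 N at the ball moves it.

How it is judged:
By the outcome, as a careful person would: the job done as asked, in the order asked, and still so for the second after the job is handed in, with the robot touching nothing.
It also fails if it takes over 64 s, if anything falls off the work surface, if the arm or the gripper's body presses on something with over 40 N, if the wrist force passes 120 N, or if a joint passes its speed limit or range.

## Working session

There is one attempt and no reset: what is moved stays moved. The work goes in short steps, Python scripts to look and compute and a tool call to move; the robot and the scene stay as the last step left them, time stands still between calls to the robot, and variables do not carry over. Pictures are saved under pics/ and viewed, and the job is handed in when it is done.

Besides the shell and the picture viewer there is one more tool, called after "Call:" as name(argument=value, ...) on one line, values as JSON. move_arm: Moves the arm, as the interface text tells. Shift numbers are shares of 10 cm and turn numbers shares of 180 degrees, none past 1 either way. Its arguments: {"type":"object","properties":{"series":{"type":"array","items":{"type":"array","items":{"type":"number"}}},"squeeze":{"type":"number"}},"required":["series"]}

```bash
ls; mkdir -p pics; cat > h.py <<'E'
import numpy as np, cv2, pickle
from plant import *
def snap(name,tag):
    c=read_camera(name); cv2.imwrite(f'pics/{tag}.png',cv2.cvtColor(np.asarray(c['frame']),cv2.COLOR_RGB2BGR)); pickle.dump(c,open(f'pics/{tag}.pkl','wb')); return c
def load(tag): return pickle.load(open(f'pics/{tag}.pkl','rb'))
def ray(c,uv):
    R=cv2.Rodrigues(np.array(c['rvec'],float))[0]; t=np.array(c['tvec'],float).ravel()
    d=np.linalg.inv(c['K'])@np.array([uv[0],uv[1],1.]); return -R.T@t, R.T@d
def onz(c,uv,z):
    o,d=ray(c,uv); return o+d*(z-o[2])/d[2]
def proj(c,p):
    return cv2.projectPoints(np.array(p,float).reshape(-1,3),np.array(c['rvec'],float),np.array(c['tvec'],float),np.array(c['K'],float),None)[0].reshape(-1,2)
def tri(c1,u1,c2,u2):
    o1,d1=ray(c1,u1);o2,d2=ray(c2,u2)
    s=np.linalg.lstsq(np.c_[d1,-d2],o2-o1,rcond=None)[0]
    a=o1+s[0]*d1;b=o2+s[1]*d2
    return (a+b)/2,np.linalg.norm(a-b)
E
python3 - <<'E'
from h import *
for n in('scene','top'):
    c=snap(n,n+'0'); o,d=ray(c,(320,200)); print(n,o,d,c['K'][0,0])
print(read_state())
E
```

```text
pics
scene [1.36823573 0.75257582 0.88509297] [-0.63227446 -0.53528215 -0.56012105] 501.2723346241743
top [0.40653711 0.00769013 1.36134228] [ 0.05806657  0.02154958 -0.99816463] 425.85140969228104
{'t': 0.1, 'q': array([-1.39238565e+00,  1.31099823e-01,  1.48917643e+00,  1.68658554e-05,
        1.52304318e+00, -8.53830386e-02]), 'dq': array([ 0.00069188, -0.00104856, -0.00342496, -0.00034408,  0.00061423,
       -0.00072246]), 'joint_torque': array([-6.23159958e-04, -5.61339784e+01, -4.93098557e+01,  7.68932118e-02,
        2.90900655e-02, -6.79544587e-05]), 'tool_pos': array([ 0.15638932, -0.57870673,  0.21768058]), 'orientation': array([-3.11259491e+00, -4.12937573e-01,  9.96316847e-05]), 'force': array([-0.99839527, -0.11564737, -0.39771046]), 'wrist_torque': array([-2.96311014e-05,  4.45755306e-03, -1.98798173e-02]), 'opening': 0.0928434729416868}
```

View pics/scene0.png

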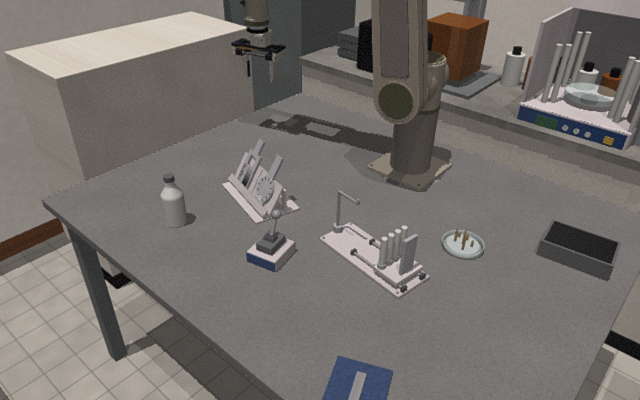

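View pics/top0.png

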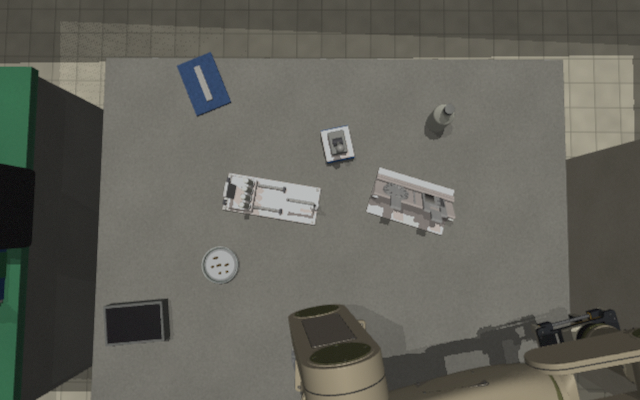

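```bash
python3 - <<'E'
from h import *
def crop(tag,x0,y0,x1,y1,s,out):
    im=cv2.imread(f'pics/{tag}.png')[y0:y1,x0:x1]; cv2.imwrite(f'pics/{out}.png',cv2.resize(im,None,fx=s,fy=s,interpolation=cv2.INTER_CUBIC))
crop('top0',210,110,470,250,3,'z1')
crop('scene0',210,130,340,280,4,'z2')
crop('scene0',310,170,440,300,4.5,'z3')
crop('top0',355,160,465,240,7,'z4')
E
```

```text
(no output)
```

View pics/z1.png

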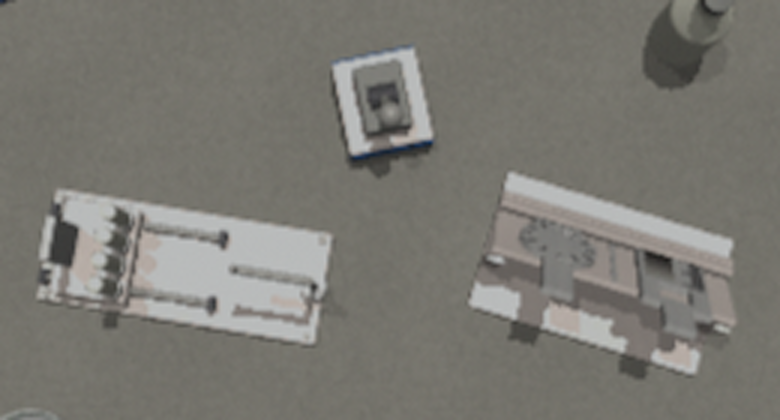

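View pics/z2.png

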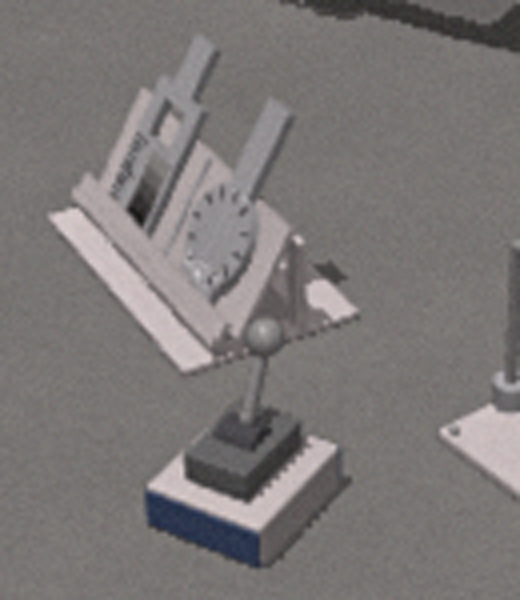

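View pics/z3.png

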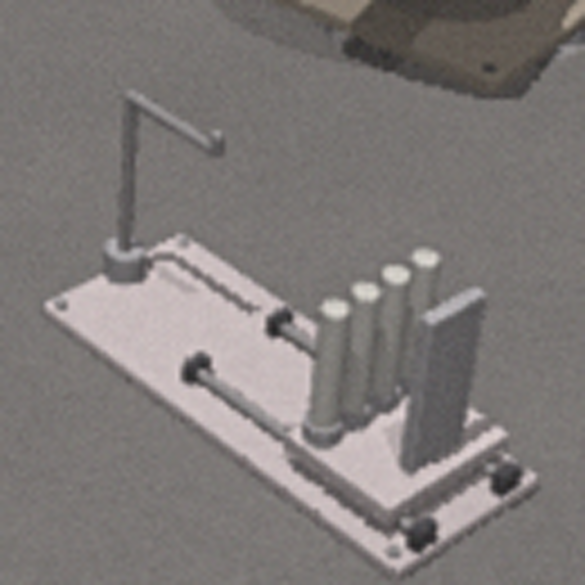

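View pics/z4.png

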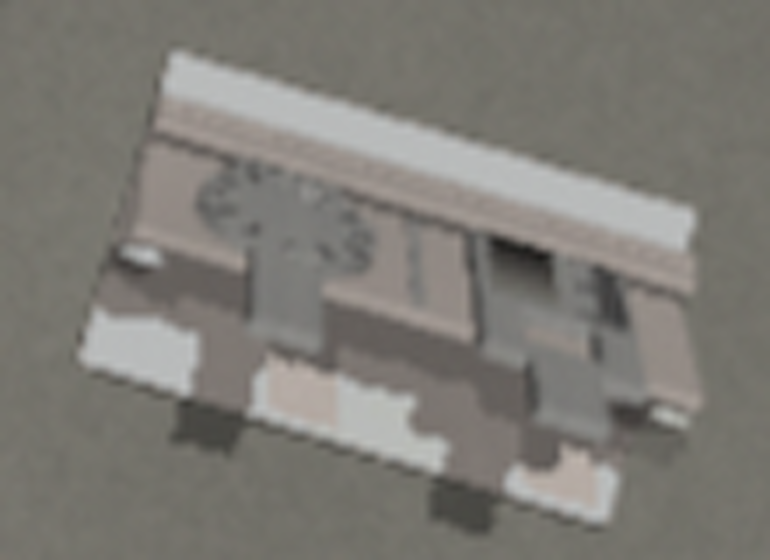

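```bash
cat >> h.py <<'E'
def crop(tag,x0,y0,x1,y1,s,out,g=10):
    im=cv2.imread(f'pics/{tag}.png')[y0:y1,x0:x1]; im=cv2.resize(im,None,fx=s,fy=s,interpolation=cv2.INTER_CUBIC)
    im=cv2.convertScaleAbs(im,alpha=1.3)
    for i in range(0,x1-x0):
        if (x0+i)%g==0: cv2.line(im,(int((i+.5)*s),0),(int((i+.5)*s),8),(0,0,255),1);cv2.putText(im,str(x0+i),(int((i+.5)*s),20),0,.4,(0,255,255),1)
    for i in range(0,y1-y0):
        if (y0+i)%g==0: cv2.line(im,(0,int((i+.5)*s)),(8,int((i+.5)*s)),(0,0,255),1);cv2.putText(im,str(y0+i),(10,int((i+.5)*s)),0,.4,(0,255,255),1)
    cv2.imwrite(f'pics/{out}.png',im)
E
python3 - <<'E'
from h import *
crop('top0',415,185,465,225,15,'a1',5)
crop('scene0',230,135,270,190,10,'a2',5)
crop('top0',215,165,330,230,6.5,'a3',5)
crop('scene0',325,180,370,240,9,'a4',5)
crop('scene0',240,200,300,275,7.5,'a5',5)
crop('top0',315,120,360,170,11,'a6',5)
crop('scene0',365,220,435,300,7,'a7',5)
E
```

```text
(no output)
```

View pics/a1.png

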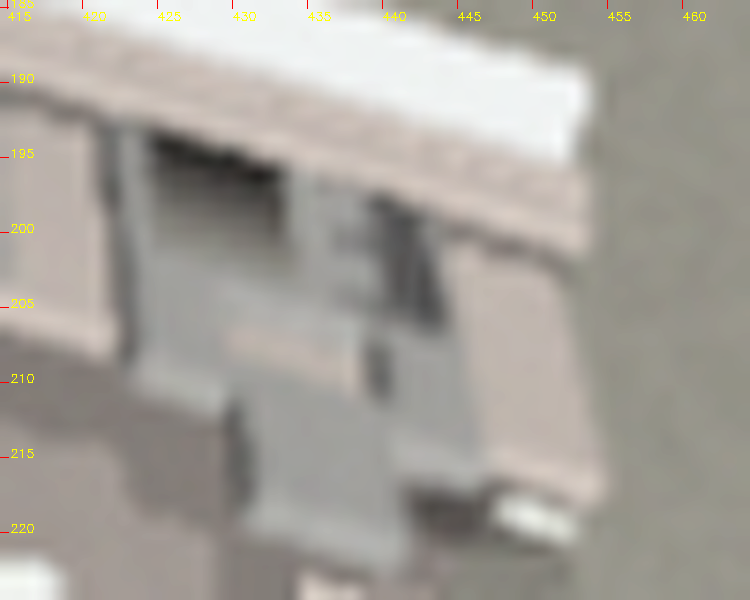

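View pics/a2.png

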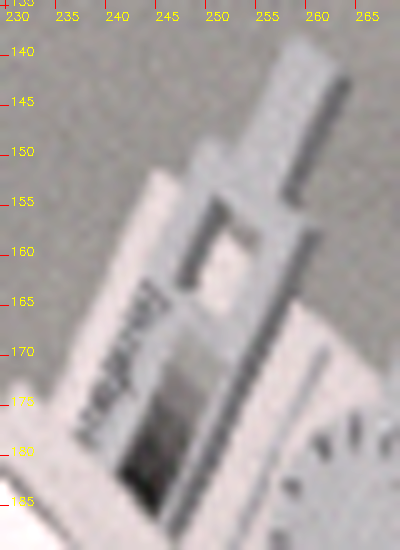

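View pics/a3.png

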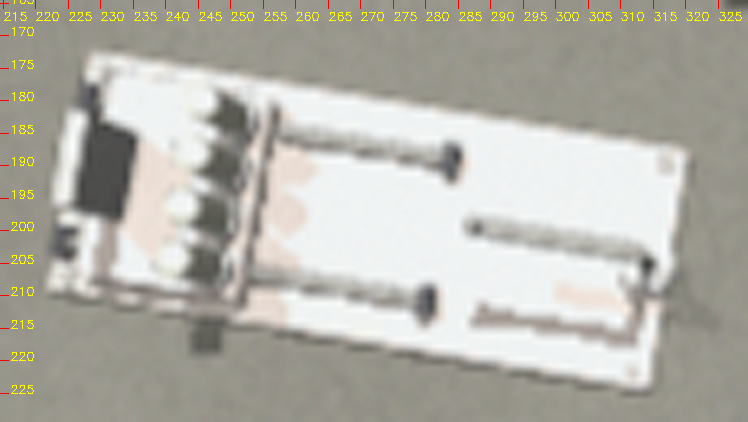

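View pics/a4.png

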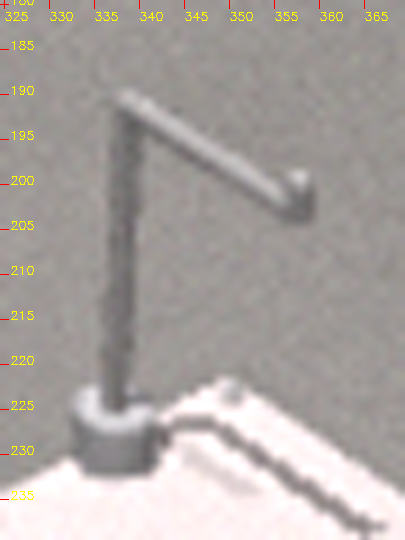

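View pics/a5.png

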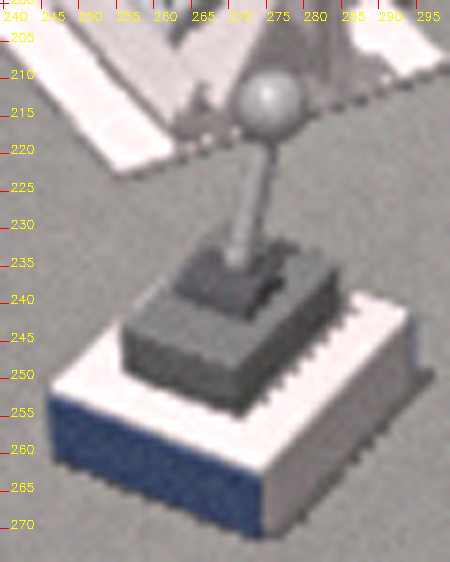

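View pics/a6.png

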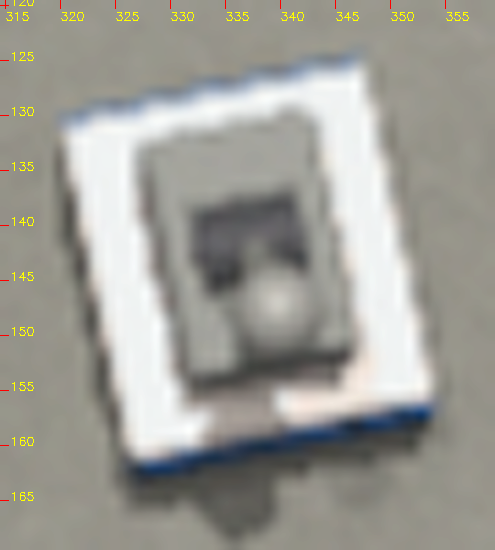

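View pics/a7.png

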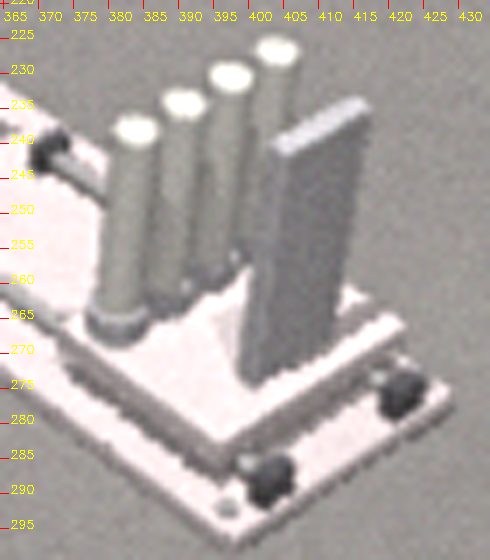

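```bash
cat > fit.py <<'E'
from h import *
from scipy.optimize import least_squares
T=load('top0');S=load('scene0')
def cv(pts,x0,y0,s): return [np.array([x0+a/s-.5,y0+b/s-.5]) for a,b in pts]
# gauge points (y,z along) on face x=+4
def G(p,x,y,z): # gauge frame pt (z from lower edge) -> world
    c,s=np.cos(p[2]),np.sin(p[2]); k=np.pi/6
    X=x*np.cos(k)-z*np.sin(k); Z=.02+x*np.sin(k)+z*np.cos(k)
    return [p[0]+c*X-s*y,p[1]+s*X+c*y,Z]
obsT=[((.004,.015,.165),(431.2,217.5)),((.004,-.015,.165),(442,220.5)),((-.004,-.015,.165),(441.7,222.5)),((-.004,.015,.165),(430.8,219.2)),((.004,.035,.12),(423.5,208.5)),((.004,.015,.12),(430,210.4)),((.004,-.015,.12),(440.8,213.5)),((.004,-.035,.12),(446.4,215))]
obsS=[((.004,.015,.165),(263.2,142)),((.004,-.015,.165),(258.5,138.3)),((.004,.015,.12),(258,153.5)),((.004,.035,.12),(260,157)),((.004,-.035,.12),(250,148.7)),((.004,-.015,.12),(253.5,150))]
def f(p): 
    return np.concatenate([(proj(T,[G(p,*o) for o,_ in obsT])-[u for _,u in obsT]),(proj(S,[G(p,*o) for o,_ in obsS])-[u for _,u in obsS])]).ravel()
r=least_squares(f,[.5,-.3,-.2]);print('gauge',r.x,np.degrees(r.x[2]));print(r.fun.reshape(-1,2).round(1).tolist())
print('tongue',G(r.x,0,0,.145))
# rig
b=cv([(92,52),(688,150),(648,388),(48,290)],215,165,6.5)
B=[onz(T,u,.012)[:2] for u in b];print('base',np.round(B,4).tolist())
for i,j in((0,1),(3,2),(0,3),(1,2)): d=B[i]-B[j];print(np.linalg.norm(d),np.degrees(np.arctan2(*(d[::-1]))))
tipT=cv([(473,226)],215,165,6.5)[0];tipS=cv([(298,175)],325,180,9)[0]
print('tip tri',tri(T,tipT,S,tipS),onz(T,tipT,.155),onz(S,tipS,.16))
poT=cv([(648,262)],215,165,6.5)[0];poS=cv([(127,95)],325,180,9)[0]
print('post tri',tri(T,poT,S,poS),onz(T,poT,.15),onz(S,poS,.15))
hT=cv([(79,112),(57,210)],215,165,6.5); hS=cv([(320,127)],365,220,7)[0]
print('handle',[onz(T,u,.145) for u in hT],onz(S,hS,.145))
for l in [(137,128),(184,103),(231,76),(278,50)]: print('lamp',onz(S,cv([l],365,220,7)[0],.13))
for l in [(207,100),(192,152),(182,205),(170,255)]: print('lampT',onz(T,cv([l],215,165,6.5)[0],.13))
b=cv([(62,122),(362,62),(433,410),(133,468)],315,120,11)
B=[onz(T,u,.036)[:2] for u in b];print('box',np.round(B,4).tolist(),np.mean(B,0))
for i,j in((0,1),(3,2),(0,3),(1,2)): d=B[i]-B[j];print(np.linalg.norm(d),np.degrees(np.arctan2(*(d[::-1]))))
bT=cv([(276,303)],315,120,11)[0];bS=cv([(273,103)],240,200,7.5)[0]
print('ball',tri(T,bT,S,bS),onz(T,bT,.119),onz(S,bS,.119))
E
python3 fit.py
```

```text
gauge [ 0.50171667 -0.31348896 -0.26326842] -15.084169537959252
[[0.1, 0.2], [-0.3, 0.1], [-1.0, 0.5], [-0.5, 0.9], [-0.2, 0.0], [0.0, -0.0], [-0.7, -0.3], [0.4, 0.0], [-0.3, -0.7], [-0.3, -0.8], [-0.9, 0.8], [0.2, -0.1], [-0.4, -0.9], [-0.9, 0.4]]
tongue [np.float64(0.4317146903827711), np.float64(-0.2946217246044982), np.float64(0.1455736835487436)]
base [[0.5706, 0.3297], [0.5246, 0.0361], [0.4082, 0.0544], [0.4533, 0.3484]]
0.29719564245892804 81.10727068233209
0.2974525580815193 81.28224651793845
0.11872408067433238 -9.06714469484497
0.11781518788728906 -8.944221545665696
tip tri (array([0.47771869, 0.12662091, 0.1578053 ]), np.float64(0.0003567693347156464)) [0.47799106 0.12675425 0.155     ] [0.48029013 0.12864549 0.16      ]
post tri (array([0.4629884 , 0.05090542, 0.14528146]), np.float64(0.0012414827056807297)) [0.46314767 0.05024864 0.15      ] [0.46838536 0.05586905 0.15      ]
handle [array([0.52763127, 0.30311041, 0.145     ]), array([0.48407868, 0.31177608, 0.145     ])] [0.50903824 0.30914184 0.145     ]
lamp [0.53487022 0.25320026 0.13      ]
lamp [0.51216074 0.25734012 0.13      ]
lamp [0.48802173 0.26091394 0.13      ]
lamp [0.46386027 0.26489216 0.13      ]
lampT [0.53499101 0.24937982 0.13      ]
lampT [0.51155772 0.25560076 0.13      ]
lampT [0.48775232 0.25955675 0.13      ]
lampT [0.46533913 0.2644279  0.13      ]
box [[0.7028, 0.0381], [0.7208, -0.0478], [0.6204, -0.0686], [0.603, 0.0168]] [ 0.66175627 -0.01537263]
0.08769753759525886 101.83730828480086
0.08712684534202453 101.46015895869927
0.10201199011560602 12.015988545069366
0.10258531772887089 11.69519318616033
ball (array([ 0.63371054, -0.02052228,  0.12410046]), np.float64(0.0026878525558493827)) [ 0.63555339 -0.0216559   0.119     ] [ 0.62809188 -0.02450048  0.119     ]
```

```bash
cat > mv.py <<'E'
from h import *
from scipy.spatial.transform import Rotation as Ro
gp=np.array([.50172,-.31349,-.26327]); rackyaw=gp[2]
k=np.pi/6
def Gp(x,y,z):
    c,s=np.cos(gp[2]),np.sin(gp[2]); X=x*np.cos(k)-z*np.sin(k)
    return np.array([gp[0]+c*X-s*y,gp[1]+s*X+c*y,.02+x*np.sin(k)+z*np.cos(k)])
Rg=np.array([Gp(1,0,0)-Gp(0,0,0),Gp(0,1,0)-Gp(0,0,0),Gp(0,0,1)-Gp(0,0,0)]).T
Rgrasp=np.c_[Rg[:,1],Rg[:,0],-Rg[:,2]]
ry=np.array([.153,.988,0]);ry/=np.linalg.norm(ry); rx=np.array([ry[1],-ry[0],0])
Rrig=np.c_[np.cross(ry,[0,0,-1]),ry,[0,0,-1]]
seat=np.array([.4725,.1015,.150])
def delta(p,R,cur=None):
    if cur is None:
        s=read_state(); cp=np.array(s['tool_pos']);cR=Ro.from_rotvec(s['orientation'])
    else: cp,cR=cur
    d=cR.inv().apply(np.array(p)-cp)/.1; r=(cR.inv()*Ro.from_matrix(R)).as_rotvec()
    return np.round(d,3).tolist(),np.round(r/np.pi,4).tolist(),'deg',np.degrees(np.linalg.norm(r)).round(1),'mm',(np.linalg.norm(d)*100).round(1)
E
python3 - <<'E'
from mv import *
print(Rgrasp,np.linalg.det(Rgrasp),np.linalg.det(Rrig))
print(Gp(0,0,.23),Gp(0,0,.128)); print(delta(Gp(0,0,.23),Rgrasp))
E
```

```text
[[ 0.26023927  0.83618577  0.48277208]
 [ 0.96554416 -0.22537382 -0.13011963]
 [ 0.          0.5        -0.8660254 ]] 1.0 1.0
[ 0.39068242 -0.28356248  0.21918584] [ 0.43992517 -0.29683469  0.13085125]
([3.031, -2.238, -0.011], [-0.1516, 0.0866, -0.3244], 'deg', np.float64(66.3), 'mm', np.float64(376.8))
```

Call:
move_arm(series=[[1,-0.74,-0.3,-0.1516,0.0866,-0.3244,1],[1,-0.74,-0.3,-0.1516,0.0866,-0.3244,1],[1,-0.74,-0.3,-0.1516,0.0866,-0.3244,1],[1,-0.74,-0.3,-0.1516,0.0866,-0.3244,1],[1,-0.74,-0.3,-0.1516,0.0866,-0.3244,1],[1,-0.74,-0.3,-0.1516,0.0866,-0.3244,1],[1,-0.74,-0.3,-0.1516,0.0866,-0.3244,1],[1,-0.74,-0.3,-0.1516,0.0866,-0.3244,1]], squeeze=20)

```text
t: 0.9
tool_pos: [0.2334, -0.4814, 0.2483]
orientation: [2.13, 1.641, 0.439]
force: [0.3, -0.1, -0.2]
opening: 0.0925
```

```bash
python3 - <<'E'
from mv import *
print(delta(Gp(0,0,.23),Rgrasp),read_state()['q'],read_state()['t'])
E
```

```text
([2.316, 0.734, 0.755], [0.001, 0.0002, 0.0017], 'deg', np.float64(0.4), 'mm', np.float64(254.4)) [-1.57305177 -0.32332241  1.95204326  0.51639348  1.38964964 -1.37817027] 0.9
```

Call:
move_arm(series=[[1,0.4,0.1,0,0,0,1],[1,0.4,0.1,0,0,0,1],[1,0.4,0.1,0,0,0,1],[1,0.4,0.1,0,0,0,1]])

```text
t: 1.3
tool_pos: [0.2988, -0.3946, 0.2601]
orientation: [2.133, 1.639, 0.437]
force: [-0.0, -1.2, -0.7]
opening: 0.0928
```

Call:
move_arm(series=[[1,0.33,0.2,0,0,0,1],[1,0.33,0.2,0,0,0,1],[1,0.33,0.2,0,0,0,1],[1,0.33,0.2,0,0,0,1]])

```text
t: 1.7
tool_pos: [0.3618, -0.3085, 0.2589]
orientation: [2.133, 1.64, 0.437]
force: [-0.3, -0.1, 0.3]
opening: 0.093
```

```bash
python3 - <<'E'
from mv import *
print(delta(Gp(0,0,.23),Rgrasp),read_state()['q'],read_state()['t'])
E
```

```text
([0.316, -0.012, 0.45], [0.0002, 0.0002, 0.0012], 'deg', np.float64(0.2), 'mm', np.float64(55.0)) [-1.1281961  -0.7287942   2.20274885  0.40279232  1.32838474 -0.89861775] 1.7
```

Call:
move_arm(series=[[0.32,-0.01,0.45,0,0,0,1],[0.32,-0.01,0.45,0,0,0,1],[0.32,-0.01,0.45,0,0,0,1],[0.32,-0.01,0.45,0,0,0,1]])

```text
t: 2.1
tool_pos: [0.3899, -0.2853, 0.2202]
orientation: [2.136, 1.636, 0.436]
force: [-0.3, -0.6, -0.1]
opening: 0.0934
```

```bash
python3 - <<'E'
from mv import *
print(delta(Gp(0,0,.128),Rgrasp),read_state()['q'],read_state()['t'])
snap('scene','s1');snap('top','t1')
crop('s1',220,90,300,200,5,'b1',10)
crop('t1',380,160,480,260,6,'b2',10)
E
```

```text
([0.021, -0.003, 1.03], [0.0003, 0.0008, 0.0], 'deg', np.float64(0.2), 'mm', np.float64(103.0)) [-1.01128607 -0.72686586  2.27134928  0.36928745  1.21761004 -0.80920444] 2.1
```

View pics/b1.png

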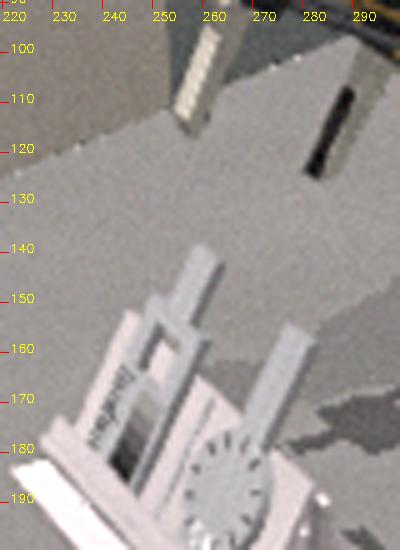

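View pics/b2.png

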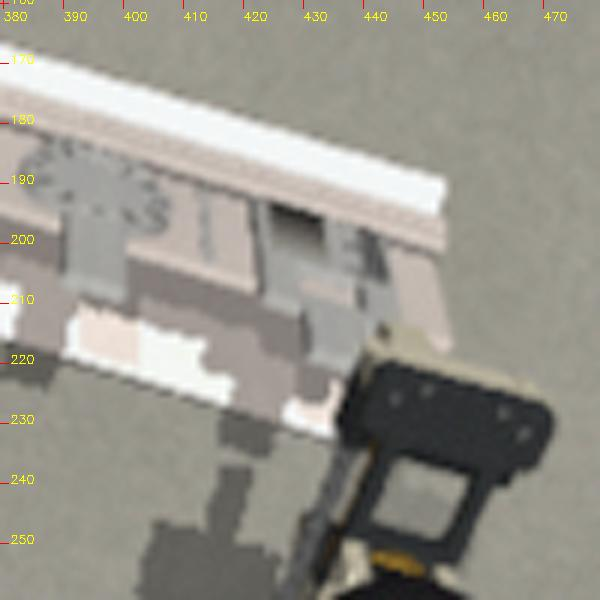

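Call:
move_arm(series=[[0.02,0,0.3,0,0,0,1],[0.02,0,0.6,0,0,0,1],[0.02,0,0.8,0,0,0,1],[0.02,0,1,0,0,0,1],[0.02,0,1,0,0,0,1],[0.02,0,1,0,0,0,1]])

```text
t: 2.8
tool_pos: [0.439, -0.2956, 0.1335]
orientation: [2.136, 1.636, 0.437]
force: [-0.1, 0.1, 1.2]
opening: 0.093
```

```bash
python3 - <<'E'
from mv import *
print(delta(Gp(0,0,.128),Rgrasp),read_state()['q'],read_state()['t'])
snap('scene','s2')
crop('s2',220,90,300,200,5,'b1',10)
E
```

```text
([-0.009, -0.003, 0.029], [0.0002, 0.0005, 0.0], 'deg', np.float64(0.1), 'mm', np.float64(3.0)) [-0.90827635 -0.49057621  2.28616447  0.37794505  0.94750876 -0.80492095] 2.8
```

View pics/b1.png

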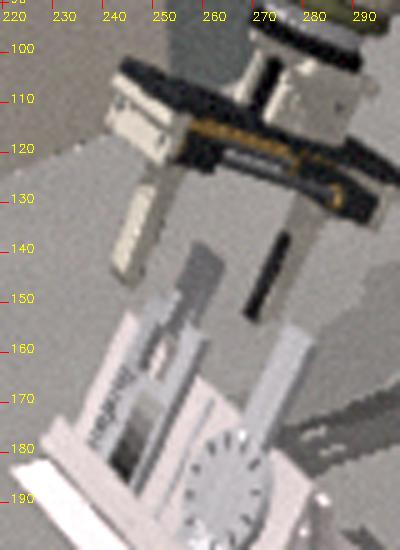

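Call:
move_arm(series=[[0,0,0,0,0,0,0],[0,0,0,0,0,0,-0.5],[0,0,0,0,0,0,-1],[0,0,0,0,0,0,-1],[0,0,0,0,0,0,-1],[0,0,0,0,0,0,-1],[0,0,0,0,0,0,-1],[0,0,0,0,0,0,-1]], squeeze=30)

```text
t: 3.65
tool_pos: [0.4393, -0.295, 0.1328]
orientation: [2.136, 1.637, 0.438]
force: [0.4, -0.5, -1.0]
opening: 0.0335
```

```bash
python3 - <<'E'
from mv import *
s=read_state();print(s['opening'],s['force'],s['tool_pos'])
snap('scene','s3')
crop('s3',220,90,300,200,5,'b1',10)
E
```

```text
0.033519486196186686 [ 0.38987181 -0.49472445 -0.99136843] [ 0.43934637 -0.29495152  0.13277366]
```

View pics/b1.png

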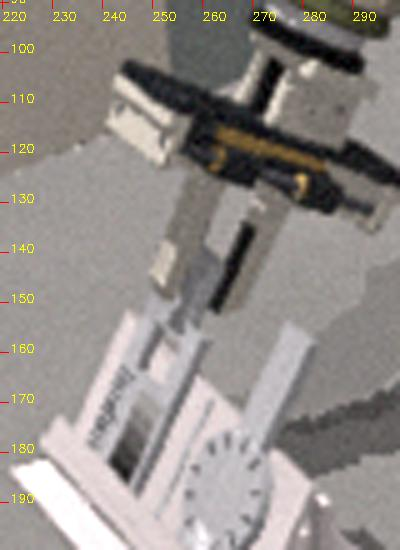

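Still closing.

Call:
move_arm(series=[[0,0,0,0,0,0,-1],[0,0,0,0,0,0,-1],[0,0,0,0,0,0,-1],[0,0,0,0,0,0,-1],[0,0,0,0,0,0,-1],[0,0,0,0,0,0,-1]])

```text
t: 4.3
tool_pos: [0.4393, -0.2949, 0.1328]
orientation: [2.136, 1.637, 0.438]
force: [-1.5, 0.2, 0.7]
opening: 0.008
```

Call:
move_arm(series=[[0,0,-0.1,0,0,0,-1],[0,0,-0.3,0,0,0,-1],[0,0,-0.6,0,0,0,-1],[0,0,-1,0,0,0,-1],[0,0,-1,0,0,0,-1],[0,0,-1,0,0,0,-1]])

```text
t: 4.9
tool_pos: [0.391, -0.2825, 0.2207]
orientation: [2.134, 1.635, 0.436]
force: [-0.1, 0.2, -1.5]
opening: 0.0077
```

```bash
python3 - <<'E'
from mv import *
s=read_state();print(s['opening'],s['force'],s['tool_pos'],s['q'])
snap('scene','s4')
crop('s4',200,60,300,200,4,'b1',10)
# targets: carry high near rig front
P=seat+ry*.055+[0,0,.04+.022]
print(P,delta(P,Rrig))
E
```

```text
0.007736888042386291 [-0.12364334  0.23139276 -1.50748174] [ 0.39095823 -0.28247188  0.22069441] [-1.00402104 -0.73526594  2.27566909  0.36675078  1.21692392 -0.80167912]
[0.48091688 0.15585215 0.212     ] ([4.461, -0.266, -0.082], [0.1248, 0.1403, -0.5214], 'deg', np.float64(99.7), 'mm', np.float64(446.9))
```

View pics/b1.png

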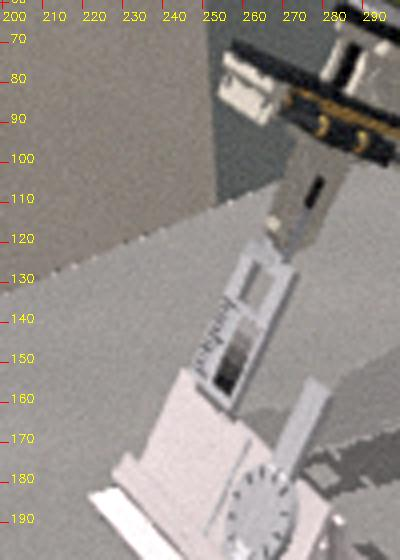

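Call:
move_arm(series=[[0,0.25,-0.43,0,0,0,-1],[0,0.5,-0.87,0,0,0,-1],[0,0.6,-1,0,0,0,-1],[0,0.6,-1,0,0,0,-1]])

```text
t: 5.35
tool_pos: [0.3938, -0.2828, 0.3379]
orientation: [2.133, 1.636, 0.437]
force: [0.7, 0.2, -1.2]
opening: 0.0072
```

```bash
python3 - <<'E'
from mv import *
s=read_state();print(s['opening'],s['force'],s['tool_pos'],s['q'])
P=seat+ry*.055+[0,0,.11+.022]
print(P,delta(P,Rrig))
E
```

```text
0.00724156347377326 [ 0.72779443  0.23700165 -1.17696347] [ 0.39375269 -0.28275663  0.33790881] [-0.99792723 -0.71822124  2.05526095  0.34641221  1.4061403  -0.72360451]
[0.48091688 0.15585215 0.282     ] ([4.464, -0.531, 0.322], [0.125, 0.1411, -0.5208], 'deg', np.float64(99.7), 'mm', np.float64(450.7))
```

Call:
move_arm(series=[[1,0,0,0.062,0.07,-0.26,-1],[1,0,0,0.062,0.07,-0.26,-1],[1,0,0,0.062,0.07,-0.26,-1],[1,0,0,0.062,0.07,-0.26,-1],[1,0,0,0.062,0.07,-0.26,-1],[1,0,0,0.062,0.07,-0.26,-1],[1,0,0,0.062,0.07,-0.26,-1],[1,0,0,0.062,0.07,-0.26,-1]])

```text
t: 6.15
tool_pos: [0.4186, -0.185, 0.3331]
orientation: [1.371, 2.561, 0.258]
force: [-0.2, -0.9, -1.4]
opening: 0.0076
```

```bash
python3 - <<'E'
from mv import *
s=read_state();print(s['opening'],s['force'],s['tool_pos'],s['q'])
P=seat+ry*.055+[0,0,.11+.022]
print(P,delta(P,Rrig))
E
```

```text
0.0075856502881316 [-0.15618958 -0.86648034 -1.3634753 ] [ 0.41861107 -0.18496783  0.33307952] [-0.71249681 -0.52097675  1.87847583  0.22039699  1.5990743  -1.27332933]
[0.48091688 0.15585215 0.282     ] ([2.569, 2.231, 0.828], [0.0633, 0.0692, -0.2622], 'deg', np.float64(50.1), 'mm', np.float64(350.2))
```

Call:
move_arm(series=[[1,0.9,0.1,0.063,0.069,-0.262,-1],[1,0.9,0.1,0.063,0.069,-0.262,-1],[1,0.9,0.1,0.063,0.069,-0.262,-1],[1,0.9,0.1,0.063,0.069,-0.262,-1],[1,0.9,0.1,0.063,0.069,-0.262,-1],[1,0.9,0.1,0.063,0.069,-0.262,-1],[1,0.9,0.1,0.063,0.069,-0.262,-1],[1,0.9,0.1,0.063,0.069,-0.262,-1]])

```text
t: 6.95
tool_pos: [0.4389, -0.052, 0.3369]
orientation: [0.245, 3.128, -0.003]
force: [0.2, 0.2, -1.7]
opening: 0.0076
```

```bash
python3 - <<'E'
from mv import *
s=read_state();print(s['opening'],s['force'],s['tool_pos'],s['q'])
P=seat+ry*.055+[0,0,.11+.022]
print(P,delta(P,Rrig))
E
```

```text
0.007606986701669924 [ 0.21228301  0.24938737 -1.73498488] [ 0.43890289 -0.05197053  0.33688718] [-2.33009124e-01 -3.23946788e-01  1.70057091e+00 -1.13467536e-03
  1.76061197e+00 -1.64774837e+00]
[0.48091688 0.15585215 0.282     ] ([-0.089, 2.119, 0.546], [-0.0005, 0.0014, -0.0008], 'deg', np.float64(0.3), 'mm', np.float64(219.0))
```

Call:
move_arm(series=[[-0.04,1,0,0,0,0,-1],[-0.04,1,0,0,0,0,-1],[-0.04,1,0,0,0,0,-1],[-0.04,1,0,0,0,0,-1]])

```text
t: 7.35
tool_pos: [0.4579, 0.0467, 0.3373]
orientation: [0.239, 3.128, -0.004]
force: [-0.5, -0.8, -1.5]
opening: 0.0077
```

Call:
move_arm(series=[[-0.04,1,0,0,0,0,-1],[-0.04,1,0,0,0,0,-1],[-0.04,1,0,0,0,0,-1],[-0.04,1,0,0,0,0,-1]])

```text
t: 7.75
tool_pos: [0.4772, 0.1436, 0.337]
orientation: [0.24, 3.129, -0.005]
force: [-0.5, -0.6, -2.8]
opening: 0.0081
```

```bash
python3 - <<'E'
from mv import *
s=read_state();print(s['opening'],s['force'],s['tool_pos'],s['q'])
P=seat+ry*.06+[0,0,.04]
print(P,delta(P,Rrig))
E
```

```text
0.008117894054137735 [-0.47463939 -0.59551547 -2.81576821] [0.47721853 0.14361876 0.33696743] [ 0.19250842 -0.16621832  1.56810591 -0.00412734  1.73686976 -1.22590498]
[0.48168205 0.16079325 0.19      ] ([-0.012, 0.181, 1.469], [-0.0009, 0.0013, 0.0002], 'deg', np.float64(0.3), 'mm', np.float64(148.0))
```

Call:
move_arm(series=[[-0.01,0.18,0.3,0,0,0,-1],[-0.01,0.18,0.6,0,0,0,-1],[-0.01,0.18,0.9,0,0,0,-1],[-0.01,0.18,1,0,0,0,-1],[-0.01,0.18,1,0,0,0,-1]])

```text
t: 8.25
tool_pos: [0.4806, 0.1597, 0.2359]
orientation: [0.243, 3.131, -0.006]
force: [0.0, 0.6, -1.7]
opening: 0.0079
```

Call:
move_arm(series=[[0,0,0.2,0,0,0,-1],[0,0,0.47,0,0,0,-1],[0,0,0.47,0,0,0,-1],[0,0,0.47,0,0,0,-1]])

```text
t: 8.65
tool_pos: [0.4821, 0.161, 0.1919]
orientation: [0.239, 3.127, -0.004]
force: [0.5, 0.1, -1.6]
opening: 0.008
```

```bash
python3 - <<'E'
from mv import *
s=read_state();print(s['opening'],s['force'],s['tool_pos'],s['q'])
P=seat+ry*.06+[0,0,.04]
print(P,delta(P,Rrig))
snap('scene','s5');snap('top','t5')
crop('s5',310,140,430,270,4.6,'b1',10)
crop('t5',230,150,340,230,7,'b2',10)
E
```

```text
0.007960975559137433 [ 0.47876027  0.12928139 -1.60661849] [0.48212816 0.16098221 0.19193712] [ 0.22433289 -0.10965648  1.77871781 -0.00400523  1.46838592 -1.19332608]
[0.48168205 0.16079325 0.19      ] ([0.004, -0.003, 0.019], [-0.0007, 0.0017, 0.0003], 'deg', np.float64(0.3), 'mm', np.float64(2.0))
```

View pics/b1.png

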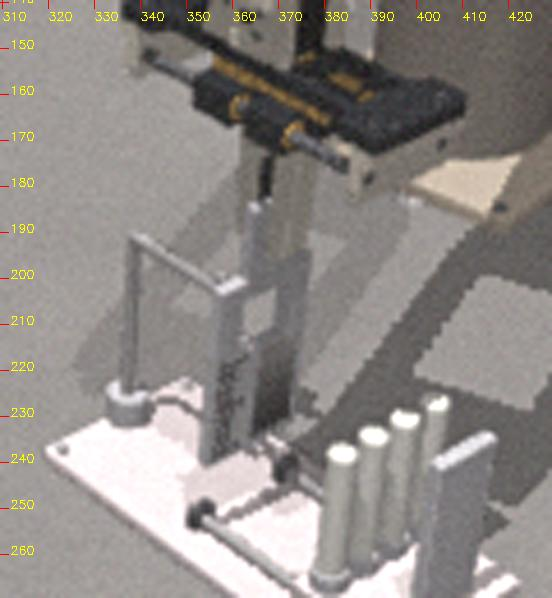

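View pics/b2.png

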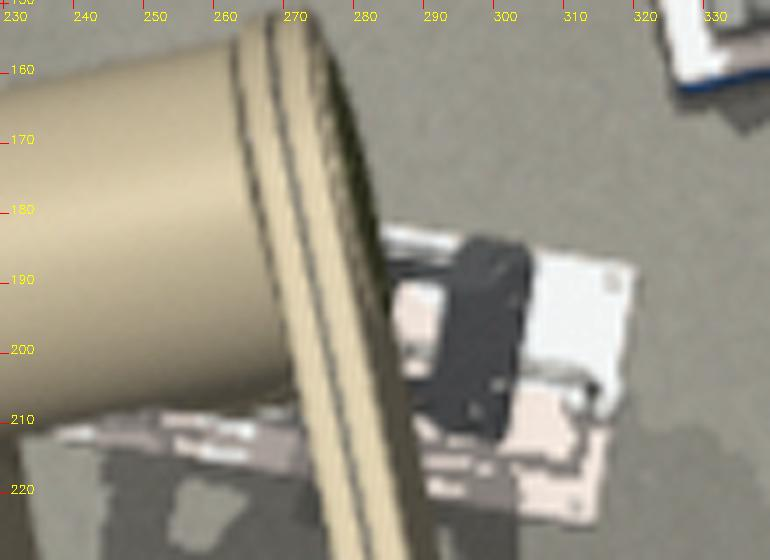

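```bash
python3 - <<'E'
from mv import *
c=load('s5'); s=read_state(); t=np.array(s['tool_pos'])
pts=[]
for off in (-.004,.004):
  for (w,h) in [(-.017,108),(.017,108),(.017,74),(-.017,74),(-.035,120),(.035,120),(-.035,0),(.035,0)]:
    pts.append(t+ry*off+rx*w+[0,0,(h-130)/1000])
uv=proj(c,pts); x0,y0,S=340,180,12
im=cv2.imread('pics/s5.png')[180:245,340:385]; im=cv2.resize(im,None,fx=S,fy=S,interpolation=cv2.INTER_CUBIC)
for i,(u,v) in enumerate(uv): cv2.circle(im,(int((u-x0+.5)*S),int((v-y0+.5)*S)),3,(0,0,255) if i<8 else (0,255,0),-1)
hk=proj(c,[seat+ry*.028+[0,0,.010],seat+ry*.028+[0,0,-.008],seat,seat-ry*.05])
for (u,v) in hk: cv2.circle(im,(int((u-x0+.5)*S),int((v-y0+.5)*S)),3,(255,0,0),-1)
cv2.imwrite('pics/b3.png',im)
E
```

View pics/b3.png

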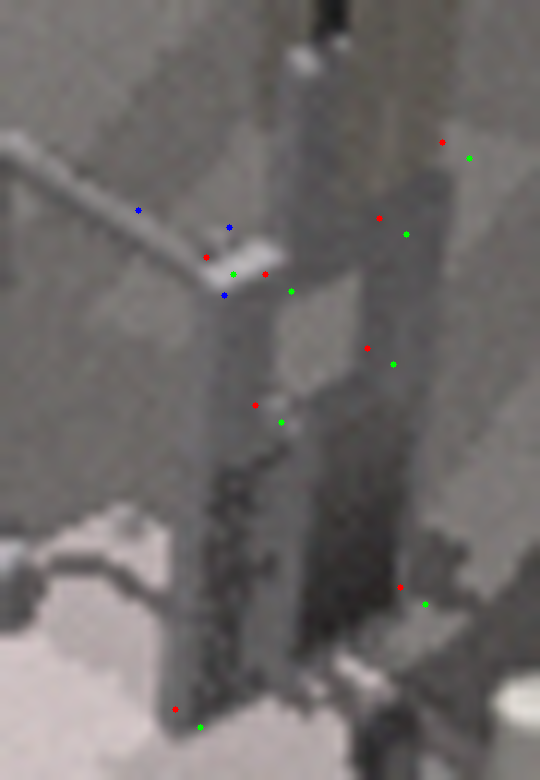

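Call:
move_arm(series=[[0,-0.1,0,0,0,0,-1],[0,-0.2,0,0,0,0,-1],[0,-0.3,0,0,0,0,-1],[0,-0.35,0,0,0,0,-1],[0,-0.35,0,0,0,0,-1]])

```text
t: 9.25
tool_pos: [0.4762, 0.1259, 0.1904]
orientation: [0.24, 3.128, -0.005]
force: [0.3, -0.3, -1.6]
opening: 0.0077
```

```bash
python3 - <<'E'
from mv import *
s=read_state();print(s['opening'],s['force'],s['tool_pos'])
snap('scene','s6');crop('s6',320,170,390,250,8,'b1',10)
E
```

```text
0.007723132647922637 [ 0.27948248 -0.27603346 -1.64273761] [0.47620169 0.12587932 0.19037803]
```

View pics/b1.png

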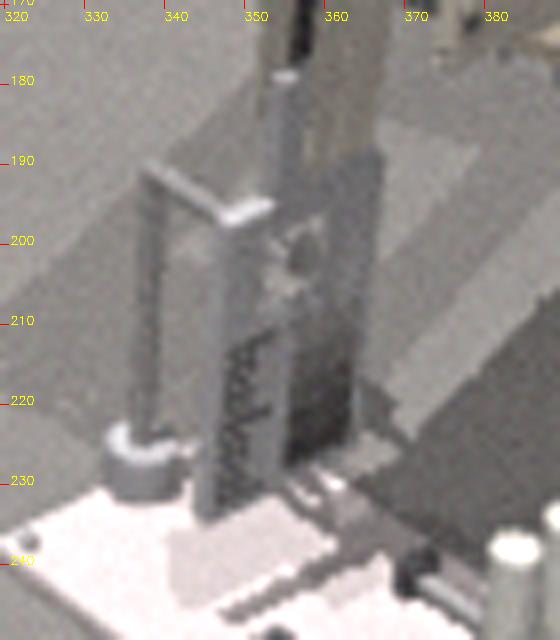

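Call:
move_arm(series=[[0,-0.1,0,0,0,0,-1],[0,-0.2,0,0,0,0,-1],[0,-0.25,0,0,0,0,-1],[0,-0.25,0,0,0,0,-1]])

```text
t: 9.7
tool_pos: [0.4724, 0.1013, 0.1904]
orientation: [0.239, 3.128, -0.005]
force: [0.0, 0.1, -1.6]
opening: 0.0077
```

```bash
python3 - <<'E'
from mv import *
s=read_state();print(s['opening'],s['force'],s['tool_pos'],delta(seat+[0,0,.022],Rrig))
snap('scene','s7');crop('s7',320,170,390,250,8,'b1',10)
E
```

```text
0.007740640598579775 [ 0.03642541  0.10978051 -1.63240681] [0.4724077  0.10132017 0.19035355] ([0.0, 0.002, 0.184], [-0.0008, 0.0014, 0.0003], 'deg', np.float64(0.3), 'mm', np.float64(18.4))
```

View pics/b1.png

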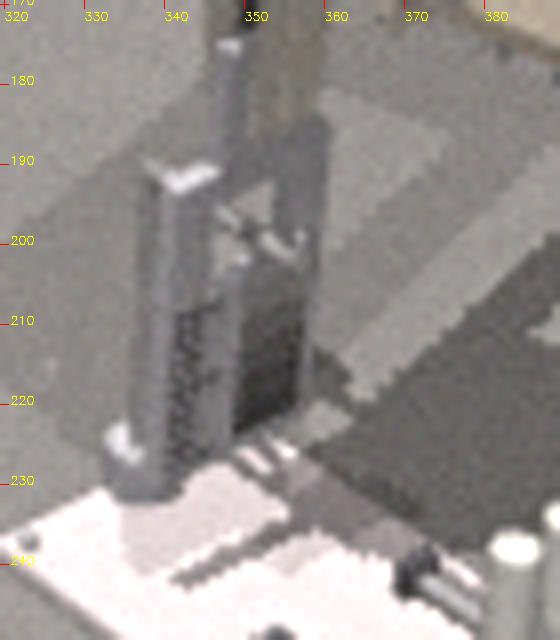

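Call:
move_arm(series=[[0,0,0.05,0,0,0,-1],[0,0,0.1,0,0,0,-1],[0,0,0.14,0,0,0,-1],[0,0,0.14,0,0,0,-1]])

```text
t: 10.15
tool_pos: [0.4719, 0.1022, 0.1752]
orientation: [0.237, 3.13, -0.005]
force: [0.9, 0.1, -2.2]
opening: 0.0079
```

Call:
move_arm(series=[[0,0,0.02,0,0,0,-1],[0,0,0.03,0,0,0,-1],[0,0,0.03,0,0,0,-1]])

```text
t: 10.45
tool_pos: [0.4725, 0.1021, 0.1733]
orientation: [0.238, 3.129, -0.004]
force: [-1.3, 0.5, -1.7]
opening: 0.008
```

Call:
move_arm(series=[[0,0,0.01,0,0,0,-1],[0,0,0.01,0,0,0,-1]])

```text
t: 10.65
tool_pos: [0.4727, 0.1021, 0.1724]
orientation: [0.238, 3.128, -0.004]
force: [0.2, -0.7, -1.6]
opening: 0.0078
```

Call:
move_arm(series=[[0,0,0.01,0,0,0,-1],[0,0,0.01,0,0,0,-1]])

```text
t: 10.85
tool_pos: [0.4728, 0.1021, 0.1722]
orientation: [0.238, 3.128, -0.004]
force: [-2.7, 0.6, 5.0]
opening: 0.0081
```

```bash
python3 - <<'E'
from mv import *
s=read_state();print(s['opening'],s['force'],s['tool_pos'],delta(seat+[0,0,.022],Rrig))
snap('scene','s8');crop('s8',320,170,390,250,8,'b1',10)
E
```

```text
0.008093138239396384 [-2.74460018  0.55012001  4.9893187 ] [0.47278025 0.10209938 0.17216701] ([0.002, -0.006, 0.002], [-0.0007, 0.0016, 0.0006], 'deg', np.float64(0.3), 'mm', np.float64(0.7))
```

View pics/b1.png

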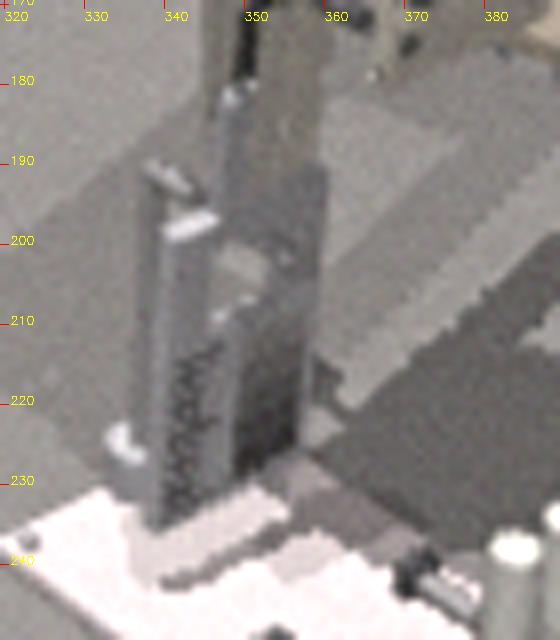

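```bash
python3 - <<'E'
from mv import *
crop('s8',335,180,365,215,18,'b1',5)
crop('s7',335,175,365,210,18,'b2',5)
c=load('s8')
print(proj(c,[seat,seat+rx*.001,seat+[0,0,.001],seat+ry*.001])-proj(c,[seat]), proj(c,[seat]))
E
```

```text
[[ 0.          0.        ]
 [-0.27579157  0.1317846 ]
 [ 0.01950967 -0.31447905]
 [ 0.25922339  0.16355535]] [[351.00866678 197.00396581]]
```

View pics/b1.png

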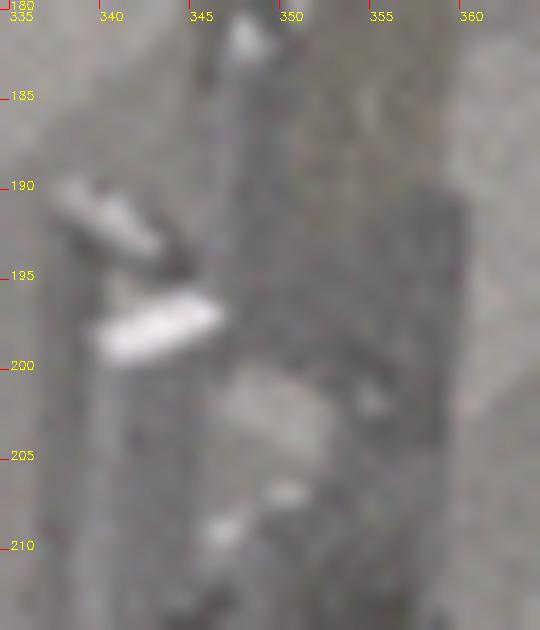

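View pics/b2.png

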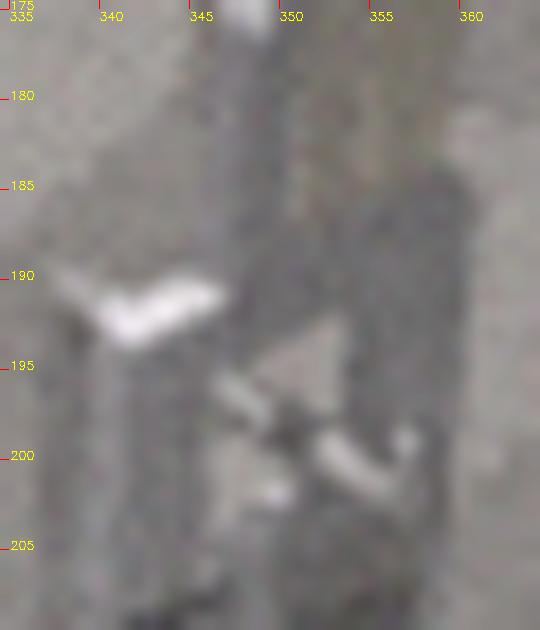

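Call:
move_arm(series=[[0,0,-0.03,0,0,0,-1],[0.035,0.02,-0.03,0,0,0,-1],[0.035,0.02,-0.03,0,0,0,-1],[0.035,0.02,-0.01,0,0,0,-1],[0.035,0.02,-0.004,0,0,0,-1],[0.035,0.02,-0.004,0,0,0,-1]])

```text
t: 11.5
tool_pos: [0.4694, 0.1047, 0.1721]
orientation: [0.238, 3.128, -0.004]
force: [-1.9, 0.6, 4.2]
opening: 0.008
```

```bash
python3 - <<'E'
from mv import *
s=read_state();print(s['opening'],s['force'],s['tool_pos'])
snap('scene','s9');crop('s9',335,180,365,215,18,'b1',5)
E
```

```text
0.008028863227452877 [-1.88547229  0.58798439  4.21116146] [0.4694392  0.10469855 0.17213937]
```

View pics/b1.png

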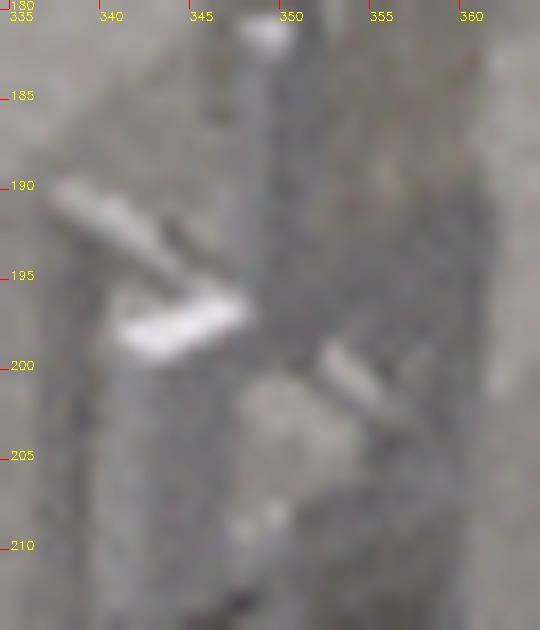

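Call:
move_arm(series=[[0,0,0,0,0,0,-0.7],[0,0,0,0,0,0,-0.6],[0,0,0,0,0,0,-0.5],[0,0,0,0,0,0,-0.4],[0,0,0,0,0,0,-0.4],[0,0,0,0,0,0,-0.4]])

```text
t: 12.15
tool_pos: [0.4694, 0.1046, 0.1717]
orientation: [0.238, 3.129, -0.005]
force: [-0.4, -0.2, 0.0]
opening: 0.0278
```

```bash
python3 - <<'E'
from mv import *
s=read_state();print(s['opening'],s['force'],s['tool_pos'])
snap('scene','s10');crop('s10',320,170,390,250,8,'b1',5)
E
```

```text
0.0277714764378928 [-0.37660134 -0.22410211  0.01307154] [0.46937336 0.10456162 0.17165903]
```

View pics/b1.png

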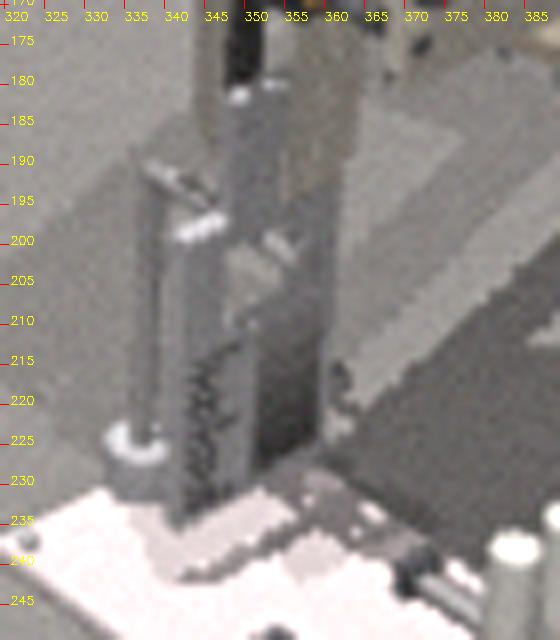

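Call:
move_arm(series=[[0,0,-0.1,0,0,0,-0.4],[0,0,-0.25,0,0,0,-0.4],[0,0,-0.5,0,0,0,-0.4],[0,0,-0.8,0,0,0,-0.4],[0,0,-1,0,0,0,-0.6],[0,0,-1,0,0,0,-0.8]])

```text
t: 12.8
tool_pos: [0.471, 0.1052, 0.277]
orientation: [0.237, 3.121, -0.002]
force: [0.9, 0.1, -0.5]
opening: 0.0163
```

Call:
move_arm(series=[[0,0.5,0,0,0,0,-1],[0,1,0,0,0,0,-1],[0,1,0,0,0,0,-1]])

```text
t: 13.1
tool_pos: [0.4836, 0.2083, 0.2707]
orientation: [0.231, 3.13, -0.002]
force: [-0.8, -0.7, -0.6]
opening: 0.0007
```

Call:
move_arm(series=[[0,0.5,0,0,0,0,-1],[0,1,0,0,0,0,-1],[0,1,0,0,0,0,-1]])

```text
t: 13.4
tool_pos: [0.4984, 0.3066, 0.2692]
orientation: [0.232, 3.132, -0.004]
force: [-1.0, -0.3, 0.7]
opening: 0.0007
```

```bash
python3 - <<'E'
from mv import *
s=read_state();print(s['opening'],s['force'],s['tool_pos'],s['q'],s['t'])
h=np.array([.507,.308,.105]); print(delta(h+ry*.045,Rrig))
snap('scene','s11');crop('s11',310,150,450,300,4,'b1',10)
E
```

```text
0.0007210464659018494 [-1.03062979 -0.34873911  0.74986831] [0.49839944 0.30664422 0.26921206] [ 0.46583797  0.0753098   1.45560489 -0.00290865  1.61109631 -0.95729668] 13.4
([-0.084, 0.48, 1.641], [-0.0008, 0.0004, 0.0019], 'deg', np.float64(0.4), 'mm', np.float64(171.2))
```

View pics/b1.png

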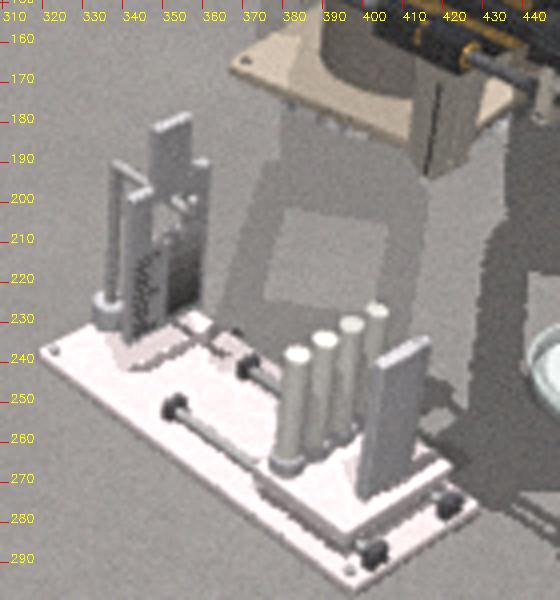

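Call:
move_arm(series=[[-0.08,0.55,0,0,0,0,-1],[-0.08,0.55,0.3,0,0,0,-1],[-0.08,0.55,0.7,0,0,0,-1],[-0.08,0.55,1,0,0,0,-1],[-0.08,0.55,1,0,0,0,-1]])

```text
t: 13.95
tool_pos: [0.513, 0.3522, 0.1654]
orientation: [-0.239, -3.129, 0.014]
force: [-0.6, -0.8, -0.4]
opening: 0.0004
```

Call:
move_arm(series=[[0,0,0.3,0,0,0,-1],[0,0,0.6,0,0,0,-1],[0,0,0.6,0,0,0,-1]])

```text
t: 14.25
tool_pos: [0.5144, 0.353, 0.1086]
orientation: [-0.239, -3.132, 0.01]
force: [-0.2, -0.1, -0.3]
opening: 0.0003
```

```bash
python3 - <<'E'
from mv import *
s=read_state();print(s['opening'],s['force'],s['tool_pos'],s['q'],s['t'])
h=np.array([.507,.308,.105]); print(delta(h,Rrig))
snap('scene','s12');crop('s12',350,150,490,300,4,'b1',10)
E
```

```text
0.00033560791992319516 [-0.22896848 -0.12420294 -0.34699962] [0.51437792 0.35300558 0.10858382] [ 0.52228117  0.2719253   1.53166162 -0.00505334  1.34196852 -0.89477273] 14.25
([0.005, -0.456, 0.039], [-0.002, -0.0, 0.0003], 'deg', np.float64(0.4), 'mm', np.float64(45.7))
```

View pics/b1.png

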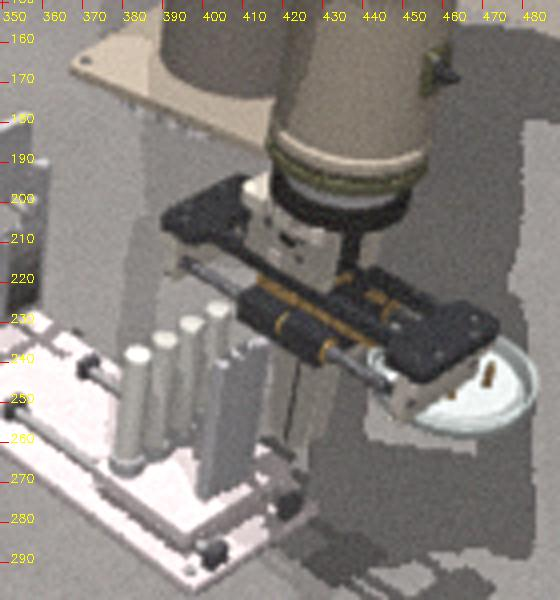

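Call:
move_arm(series=[[0,-0.15,0,0,0,0,-1],[0,-0.25,0,0,0,0,-1],[0,-0.37,0,0,0,0,-1],[0,-0.5,0,0,0,0,-1],[0,-0.62,0,0,0,0,-1],[0,-0.75,0,0,0,0,-1],[0,-0.85,0,0,0,0,-1],[0,-0.85,0,0,0,0,-1]])

```text
t: 15.1
tool_pos: [0.5026, 0.2693, 0.1107]
orientation: [0.24, 3.13, -0.007]
force: [-0.3, -0.1, 0.2]
opening: 0.0005
```

```bash
python3 - <<'E'
from mv import *
s=read_state();print(s['opening'],s['force'],s['tool_pos'],s['q'],s['t'])
snap('scene','s13');crop('s13',310,150,450,300,4,'b1',10)
E
```

```text
0.0005029304084390116 [-0.28623069 -0.12877294  0.22254091] [0.50255143 0.26927236 0.1107293 ] [ 0.40536871  0.12701157  1.69272379 -0.00529052  1.3216105  -1.01114093] 15.1
```

View pics/b1.png

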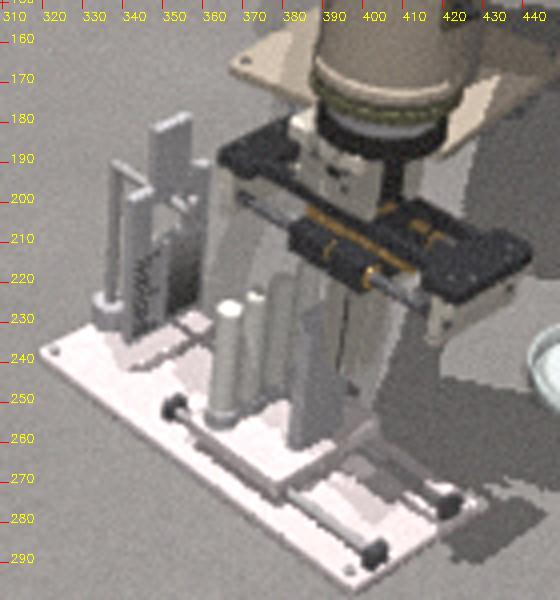

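Call:
move_arm(series=[[0,-0.04,0,0,0,0,-1],[0,-0.08,0,0,0,0,-1],[0,-0.12,0,0,0,0,-1],[0,-0.14,0,0,0,0,-1]])

```text
t: 15.55
tool_pos: [0.5007, 0.2572, 0.111]
orientation: [0.238, 3.129, -0.005]
force: [-1.3, 2.3, -1.1]
opening: 0.0001
```

Call:
move_arm(series=[[0,-0.02,0,0,0,0,-1],[0,-0.02,0,0,0,0,-1]])

```text
t: 15.75
tool_pos: [0.5006, 0.2562, 0.1111]
orientation: [0.237, 3.129, -0.002]
force: [0.4, 6.3, -4.3]
opening: 0.0003
```

Call:
move_arm(series=[[0,-0.02,0,0,0,0,-1],[0,-0.02,0,0,0,0,-1]])

```text
t: 15.95
tool_pos: [0.5006, 0.2561, 0.1113]
orientation: [0.237, 3.128, 0.003]
force: [2.6, 15.3, -6.9]
opening: 0.0004
```

Call:
move_arm(series=[[0,0.1,0,0,0,0,-1],[0,0.4,0,0,0,0,-1],[0,0.4,-0.4,0,0,0,-1],[0,0.4,-0.9,0,0,0,-1],[0,0.4,-0.9,0,0,0,-1]])

```text
t: 16.45
tool_pos: [0.5101, 0.2951, 0.21]
orientation: [0.236, 3.118, 0.004]
force: [1.4, 0.3, 0.1]
opening: 0.0004
```

```bash
python3 - <<'E'
from mv import *
s=read_state();print(s['opening'],s['force'],s['tool_pos'],s['q'],s['t'])
snap('scene','s14');crop('s14',310,170,440,300,4.5,'b1',10)
crop('s14',360,210,420,270,9,'b2',5)
E
```

```text
0.00039755441598281227 [1.42444605 0.27533735 0.12027506] [0.51009989 0.29512787 0.20996783] [ 0.44092722  0.09166277  1.54569156 -0.00531267  1.4899243  -0.97806318] 16.45
```

View pics/b1.png

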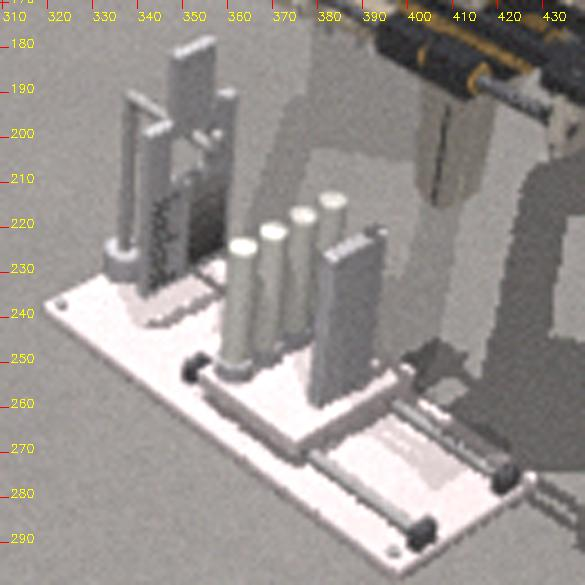

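View pics/b2.png

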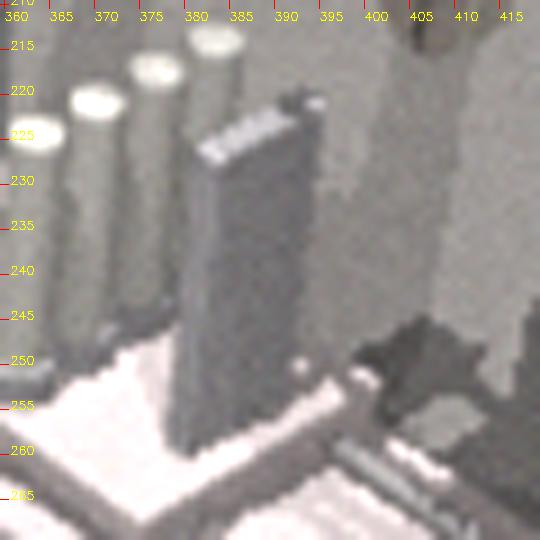

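```bash
python3 - <<'E'
from mv import *
c=load('s14');S=load('scene0')
def cv(pts,x0,y0,s): return [np.array([x0+a/s-.5,y0+b/s-.5]) for a,b in pts]
a=[onz(S,u,.13) for u in cv([(137,128),(184,103),(231,76),(278,50)],365,220,7)]
b=[onz(c,u,.13) for u in cv([(36,134),(97,103),(156,71),(216,41)],360,210,9)]
for p,q in zip(a,b): print(np.round((q-p)@ry*1000,1),np.round((q-p)@rx*1000,1))
E
```

```text
-70.4 0.8
-70.6 0.3
-70.7 0.7
-70.3 1.1
```

```bash
python3 - <<'E'
from mv import *
crop('s14',340,235,400,280,13,'b1',5)
snap('top','t14');crop('t14',215,165,330,230,6.5,'b2',5)
E
```

```text
(no output)
```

View pics/b1.png

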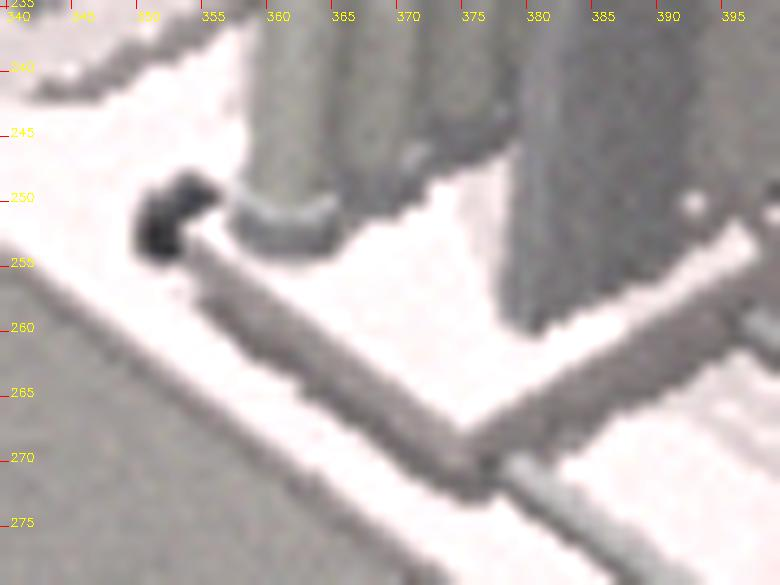

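View pics/b2.png

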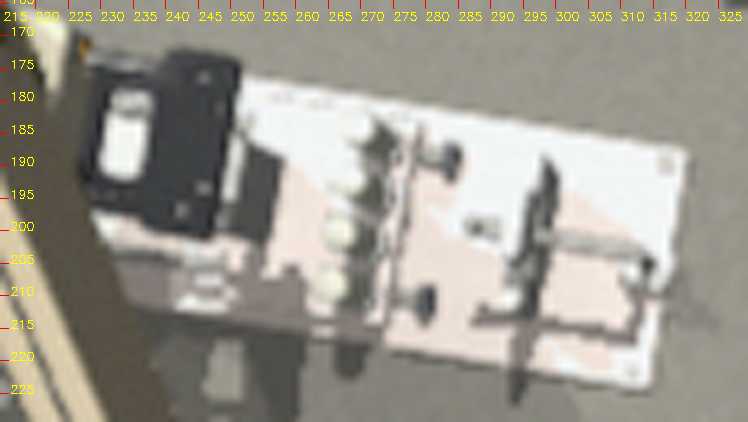

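Call:
move_arm(series=[[0.05,0,0.4,0,0,0,-1],[0.05,0,0.9,0,0,0,-1],[0.05,0,1,0,0,0,-1],[0.05,-0.1,1,0,0,0,-1],[0.05,-0.3,1,0,0,0,-1],[0.05,-0.36,1,0,0,0,-1],[0.05,-0.36,1,0,0,0,-1]])

```text
t: 17.25
tool_pos: [0.4975, 0.2579, 0.1036]
orientation: [0.24, 3.126, -0.002]
force: [0.5, 0.4, 0.1]
opening: 0.0003
```

Call:
move_arm(series=[[0,-0.03,0,0,0,0,-1],[0,-0.03,0,0,0,0,-1]])

```text
t: 17.45
tool_pos: [0.4973, 0.2572, 0.1036]
orientation: [0.237, 3.125, 0.002]
force: [1.4, 7.3, 1.1]
opening: 0.0003
```

Call:
move_arm(series=[[0,-0.03,0,0,0,0,-1],[0,-0.03,0,0,0,0,-1]])

```text
t: 17.65
tool_pos: [0.4973, 0.2572, 0.1037]
orientation: [0.235, 3.124, 0.01]
force: [5.7, 21.1, -4.7]
opening: 0.0005
```

Call:
move_arm(series=[[0,0.1,0,0,0,0,-1],[0,0.4,0,0,0,0,-1],[0,0.5,-0.4,0,0,0,-1],[0,0.5,-0.9,0,0,0,-1],[0,0.5,-1,0,0,0,-1]])

```text
t: 18.15
tool_pos: [0.5054, 0.304, 0.209]
orientation: [0.236, 3.12, 0.003]
force: [1.2, 0.8, 0.1]
opening: 0.0004
```

Call:
move_arm(series=[[-0.3,0,-0.5,0,0,0,-1],[-0.5,-0.2,-1,0,0,0,-1],[-0.8,-0.4,-1,0,0,0,-1],[-0.8,-0.4,-1,0,0,0,-1]])

```text
t: 18.55
tool_pos: [0.5793, 0.2477, 0.3059]
orientation: [0.243, 3.121, -0.003]
force: [0.6, -0.6, -1.0]
opening: 0.0008
```

```bash
cat >> mv.py <<'E'
bx=np.array([np.cos(np.radians(11.85)),np.sin(np.radians(11.85)),0]);by=np.array([-bx[1],bx[0],0])
Rbox=np.c_[np.cross(by,[0,0,-1]),by,[0,0,-1]]
box=np.array([.6600,-.0150,0])
E
python3 - <<'E'
from mv import *
s=read_state();print(s['opening'],s['force'],s['tool_pos'],s['q'],s['t'])
P=box-.085*bx+[0,0,.30];print(P,delta(P,Rbox))
E
```

```text
0.0007536150091539155 [ 0.62400526 -0.56371807 -1.04019916] [0.57930124 0.24767067 0.30593314] [ 0.32652954  0.18456956  1.27099933 -0.00647771  1.67652885 -1.08941404] 18.55
[ 0.57681147 -0.03245477  0.3       ] ([-0.409, -2.771, 0.068], [-0.0011, 0.0035, -0.1154], 'deg', np.float64(20.8), 'mm', np.float64(280.2))
```

Call:
move_arm(series=[[-0.15,-0.5,0,0,0,-0.04,-1],[-0.15,-1,0,0,0,-0.08,-1],[-0.15,-1,0,0,0.003,-0.115,-1],[-0.15,-1,0,0,0.003,-0.115,-1]])

```text
t: 18.95
tool_pos: [0.5746, 0.1483, 0.3016]
orientation: [0.327, -3.118, 0.005]
force: [0.9, 0.5, 0.4]
opening: 0.0005
```

```bash

python3 - <<'E'
from mv import *
P=box-.085*bx+[0,0,.30];print(P,delta(P,Rbox))
E
```

```text
[ 0.57681147 -0.03245477  0.3       ] ([0.353, -1.773, 0.023], [-0.0007, -0.0023, 0.0006], 'deg', np.float64(0.4), 'mm', np.float64(180.8))
```

Call:
move_arm(series=[[0.18,-0.5,0,0,0,0,-1],[0.18,-0.9,0,0,0,0,-1],[0.18,-0.9,0,0,0,0,-1]])

```text
t: 19.25
tool_pos: [0.5763, 0.0546, 0.302]
orientation: [0.318, -3.119, 0.007]
force: [-0.2, -0.5, -0.4]
opening: 0.0005
```

Call:
move_arm(series=[[0.18,-0.5,0,0,0,0,-1],[0.18,-0.88,0,0,0,0,-1],[0.18,-0.88,0.4,0,0,0,-1],[0.18,-0.88,0.8,0,0,0,-1],[0.18,-0.88,0.9,0,0,0,-1],[0.18,-0.88,0.9,0,0,0,-1]])

```text
t: 19.85
tool_pos: [0.5749, -0.0309, 0.2105]
orientation: [0.327, -3.114, 0.002]
force: [-0.1, -0.5, 0.8]
opening: 0.0003
```

```bash

python3 - <<'E'
from mv import *
P=box-.08*bx+[0,0,.11];print(P,delta(P,Rbox),read_state()['tool_pos'])
snap('scene','s15');crop('s15',220,130,400,290,4,'b1',10)
E
```

```text
[ 0.58170492 -0.03142802  0.11      ] ([-0.076, -0.019, 1.005], [-0.0001, -0.0033, 0.0008], 'deg', np.float64(0.6), 'mm', np.float64(100.8)) [ 0.57487237 -0.03085754  0.21052837]
```

View pics/b1.png

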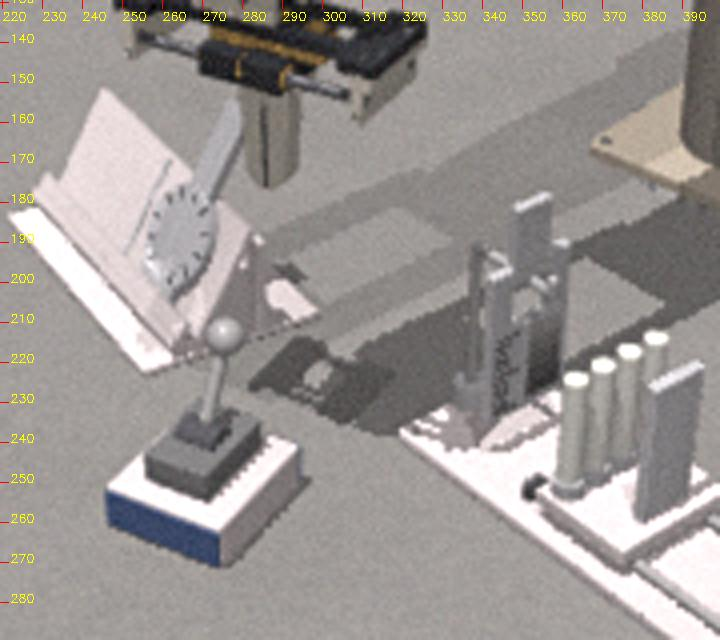

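Call:
move_arm(series=[[0,-0.02,0.4,0,0,0,-1],[0,-0.02,0.8,0,0,0,-1],[0,-0.02,1,0,0,0,-1],[0,-0.02,1,0,0,0,-1]])

```text
t: 20.3
tool_pos: [0.5753, -0.0339, 0.1115]
orientation: [0.328, -3.116, 0.003]
force: [-0.4, -0.6, -0.2]
opening: 0.0003
```

```bash

python3 - <<'E'
from mv import *
P=box+.01*bx+[0,0,.11];print(P,delta(P,Rbox),read_state()['tool_pos'])
snap('scene','s16');crop('s16',220,130,400,290,4,'b1',10)
E
```

```text
[ 0.66978689 -0.0129465   0.11      ] ([-0.968, 0.008, 0.007], [-0.0004, -0.0028, 0.0009], 'deg', np.float64(0.5), 'mm', np.float64(96.8)) [ 0.57526056 -0.03385663  0.11152653]
```

View pics/b1.png

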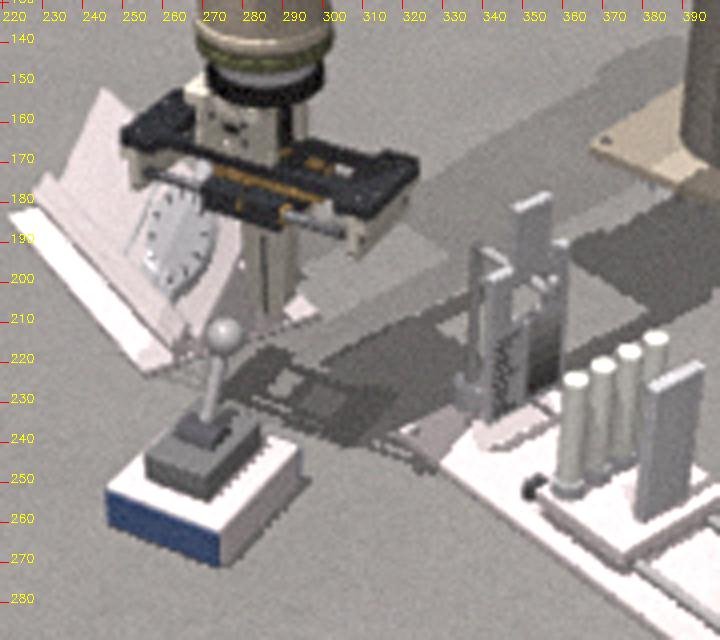

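Call:
move_arm(series=[[-0.15,0,0,0,0,0,-1],[-0.3,0,0,0,0,0,-1],[-0.42,0,0,0,0,0,-1],[-0.54,0,0,0,0,0,-1],[-0.66,0,0,0,0,0,-1],[-0.78,0,0,0,0,0,-1],[-0.88,0,0,0,0,0,-1],[-0.88,0,0,0,0,0,-1]])

```text
t: 21.15
tool_pos: [0.6652, -0.016, 0.1161]
orientation: [0.329, -3.124, 0.006]
force: [-0.8, -0.6, 0.3]
opening: 0.0005
```

```bash

python3 - <<'E'
from mv import *
s=read_state();print(s['force'],s['tool_pos'],(s['tool_pos']-box)@bx,(s['tool_pos']-box)@by)
snap('scene','s17');crop('s17',220,150,330,280,4.5,'b1',10)
E
```

```text
[-0.84556704 -0.62738096  0.27090884] [ 0.66519105 -0.01596035  0.11612789] 0.004883215607547541 -0.0020058692469013665
```

View pics/b1.png

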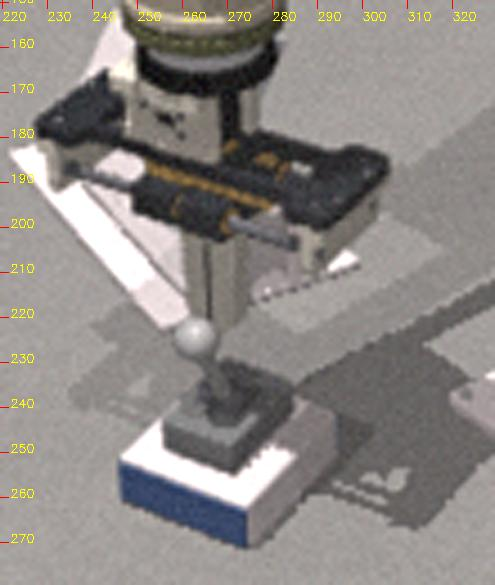

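Call:
move_arm(series=[[-0.04,0,0,0,0,0,-1],[-0.08,0,0,0,0,0,-1],[-0.08,0,0,0,0,0,-1]])

```text
t: 21.5
tool_pos: [0.6704, -0.0147, 0.1126]
orientation: [0.328, -3.119, 0.005]
force: [-0.1, -0.1, 0.1]
opening: 0.0004
```

Call:
move_arm(series=[[-0.03,0,0,0,0,0,-1],[-0.03,0,0,0,0,0,-1]])

```text
t: 21.7
tool_pos: [0.6723, -0.0143, 0.1119]
orientation: [0.328, -3.117, 0.005]
force: [-4.3, -0.1, 2.0]
opening: 0.0003
```

Call:
move_arm(series=[[-0.03,0,0,0,0,0,-1],[-0.03,0,0,0,0,0,-1]])

```text
t: 21.9
tool_pos: [0.6729, -0.0142, 0.1117]
orientation: [0.327, -3.112, 0.005]
force: [-17.5, -2.9, 9.4]
opening: 0.0004
```

Firm stop (≈18 N). Retreat and look.

Call:
move_arm(series=[[0.1,0,0,0,0,0,-1],[0.5,0,0,0,0,0,-1],[0.8,0,-0.3,0,0,0,-1],[0.9,0,-0.8,0,0,0,-1],[0.9,0,-1,0,0,0,-1],[0.9,0,-1,0,0,0,-1]])

```text
t: 22.5
tool_pos: [0.5908, -0.0323, 0.218]
orientation: [-0.328, 3.121, -0.007]
force: [0.6, 0.2, 0.0]
opening: 0.0002
```

Call:
move_arm(series=[[0.2,-0.5,-0.5,0,0,0,-1],[0.4,-0.9,-0.8,0,0,0,-1],[0.4,-0.9,-0.8,0,0,0,-1]])

```text
t: 22.8
tool_pos: [0.5685, -0.1303, 0.2948]
orientation: [0.327, -3.121, 0.007]
force: [0.7, -0.1, 0.8]
opening: 0.0005
```

```bash

python3 - <<'E'
from mv import *
s=read_state();print(s['force'],s['tool_pos'],s['t'])
snap('scene','s18');crop('s18',220,130,440,300,3.6,'b1',10)
snap('top','t18')
c=load('s18');print(proj(c,[box+bx*.034+[0,0,.119]]))
E
```

```text
[ 0.73675051 -0.09291202  0.84043859] [ 0.56850217 -0.13028577  0.29481093] 22.8
[[262.17841897 226.93259383]]
```

View pics/b1.png

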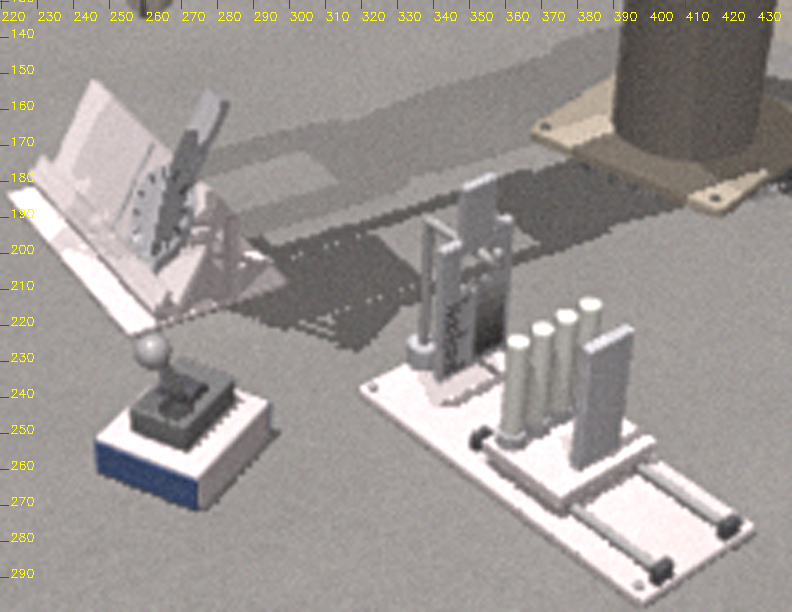

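View pics/t18.png

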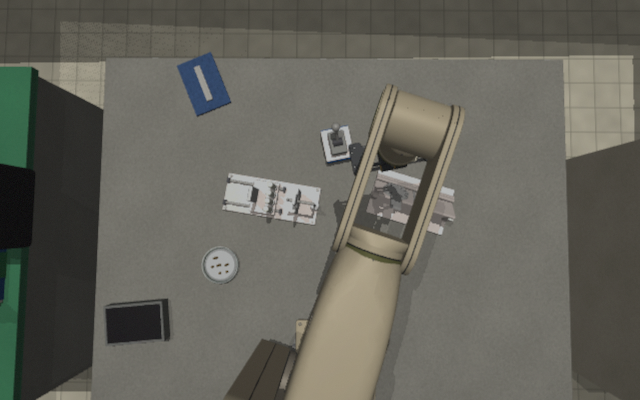

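```bash
python3 -c "
from plant import *
print(close_job())"
```

```text
the job is handed in; nothing more can be done
None
```

The job is done and handed in at about 23 s. The gauge hangs by its window on the hook with the graduated face towards the lamps. The lamp carriage is against its stop, and the toggle is thrown fully over to the +x side.

**Gauge:** the last picture shows it hanging straight and released. It stayed put while the carriage was pushed.

**Lamp carriage:** it stopped firmly twice at nearly the same place, pushed with 15 N and then 21 N. I measured about 70 mm of movement, not the full 80 mm. The carriage probably started about 10 mm forward, and the firm stop suggests it reached the end. The top view still showed a small gap, about 6 mm, to the rail knob, so the pictures alone don't confirm it.

**Toggle:** it met a firm stop at about 18 N. In the last picture the ball is within 1 pixel of where it should be when fully over.

**Left alone:** the dial plate, dish and bottle were never touched, and the dial and dish look unmoved. The bottle was hidden behind the arm in the final top view and outside the crop I took from the scene view, so I didn't recheck it. The arm finished well clear of everything.

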